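# Stand the toppled lens back up and park the focusing stage

## Task

The lens has toppled back against the focusing stage: using only the fingertips, gently push it back upright so that it stands on its square flange, wholly on the cork pad, without pinching or lifting it. Once it stands, push the stage by its post along the slide, away from the lens, until it is fully home against the end stop. Leave the screw tray, the rear cap and the eyepiece where they are.

Things in the scene. Friction and masses are not known exactly. Their poses are not given: they have to be found in the camera images.
- slide: Fixed brass dovetail slide with a cork pad before it. Origin on the desk; x runs along the slide from pad to end stop, z up. Pad: x -213 to -88 mm, y -55 to 55, top 4 mm above the desk. Slide base: x -84 to 125, 80 wide, 18 high. End stop: brass block, x 100 to 116, 70 wide, top 44 high.
- stage (a joint): Travel of the aluminium stage along the slide's +x: 0 = nearest the pad (start; the lens leans on it), 0.060 m = home against the end stop (rigid). Slides stiffly (2.5 N), stays where left. Block 125 mm long, 70 wide, top 45.5 mm above the desk; at travel 0 it spans x -84.7 to 40 mm of the slide.
- post_top (a point): Centre of the top of the stage's upright steel post (14 mm diameter, 34 mm tall above the stage's top, so its top is 79.5 mm above the desk); moves with the stage; x 28 mm, y 0 of the slide at travel 0.
- lens: Gunmetal lens, 0.25-0.5 kg, loose: barrel 46 mm across on a square flange 56 x 56 x 8 mm, 100 mm long in all, mass centre halfway. Origin: centre of the flange's underside; z along the barrel to the glass. Starts leaning 40 deg towards the slide's +x: flange edge (own x = +28 mm, its pivot) on the cork, mid-barrel on the stage's near top edge.
- lens_rim (a point): Point of the lens's front rim that is lowest at the start (own x +23, z 100 mm), about 84 mm above the desk; the front half of the barrel overhangs the stage, free underneath. Pushed here towards the slide's -x, the lens pivots up on its flange edge, this point moving in an arc up and back; once under about 29 deg from upright it drops upright by itself.
- tray: Bystander: white porcelain screw tray, 85 x 120 x 20 mm, loose. Origin under its centre.
- cap: Bystander: black plastic lens rear cap, a disc 62 mm in diameter and 18 mm high, loose. Origin under its centre.
- eyepiece: Bystander: polished aluminium viewfinder eyepiece, 38 mm in diameter and 30 mm high, loose. Origin under its centre.

How it is judged:
By the outcome, as a careful person would: the job done as asked, in the order asked, and still so for the second after the job is handed in, with the robot touching nothing.
It also fails if it takes over 43 s, if anything falls off the work surface, if the arm or the gripper's body presses on something with over 40 N, if the wrist force passes 120 N, or if a joint passes its speed limit or range.

## Robot

A 6-joint arm with a two-finger parallel gripper is mounted at the origin on the work surface. World frame = base frame: x ahead of the robot, y to its left, z up, the work surface at z = 0. Lengths are in m, angles in rad, forces in N, time in s.
With the tool pointing down it reaches from about 0.35 to 1 m from the base axis. Payload 7.1 kg.
Tool frame: the origin (TCP) lies between the finger pads; the fingertips stand 22 mm ahead of it and the grasp point (between the pads) lies 3 mm ahead of it; x points along the fingers, y is the direction in which the jaws open and shut, and the axes are right-handed (so a half turn about x gives the same grasp; the last joint's range is limited). The gripper opens to 85 mm and grips with 20 to 120 N. Pads are 22 mm wide; open, the fingers measure 114 mm over their backs; the gripper's body (76 mm by 85 mm) begins 54 mm behind the grasp point. The pads swing forward as they close: fully open they stand 13 mm farther back than shut.
Start: joints at [-1.2, 0.423, 1.63, -0, 1.089, -0.019], TCP at [0.238, -0.578, 0.232] pointing down, gripper open.
Joint ranges: [-3, 3], [-0.9, 2.11], [0.09, 2.58], [-1.31, 4.45], [0.11, 2.69], [-2.54, 2.54]. Speed limits (rad/s): [2.39, 2.39, 3.01, 3.14, 3.14, 3.14].

## Interface

Orientations are given as a rotation vector (axis times angle).
In Python, from rig import manip gives the robot as it stands. The module is installed in compiled form; this text tells all that it offers. Calls block until the motion is done:
- manip.move_to(position, orientation): joint-space move of the TCP to a pose.
- manip.servo_line(position, orientation=None, rate=0.15): straight line of the TCP; orientation=None keeps the orientation; rate is the mean speed in m/s.
- manip.set_joints(angles): joint-space move.
- manip.command_gripper(opening, f_grip=None): finger opening in m; f_grip is the grip in N (None keeps the last); returns when the fingers have stopped.
- manip.hold(seconds).
- manip.solve_ik(position, orientation): joint angles nearest the present ones, or None.
- manip.camera(name): name is "side" or "top"; returns a dict with "image" (480x640x3 uint8, red, green, blue), "fx", "fy", "cx", "cy" (pixels), "cam_to_world" (4x4, takes a point from camera to world coordinates). Camera axes: x right, y down, z forward; pixel columns grow to the right and rows downward; lengths in m; the calibration is good to about 2 mm. A picture is of the moment at which its call begins. There is no depth.
A pose or a line that the arm cannot do raises manip.IKError and nothing moves.
- manip.sign_off(): hands the job in, once; it reports no verdict.
Readings, each from a call of its own:
- manip.get_time(): time.
- manip.get_joint_positions(): joint angles.
- manip.get_joint_vel(): joint speeds.
- manip.get_tau(): joint torques, N m.
- manip.get_position(): TCP position.
- manip.get_ee_rot(): TCP orientation.
- manip.get_contact_force(): force on the tool from outside, world axes, zero at the start.
- manip.get_torque(): the same for the moment, N m.
- manip.get_width(): finger opening in m.
Only numpy, scipy, OpenCV 4.12 (cv2) and the standard library are available. Lean on these libraries where they do the work, as an engineer would, in place of code of your own. Each camera call takes 0.05 s, during which the arm holds its last target. There are 200 camera calls.

## Working session

There is one attempt and no reset: what is moved stays moved. The work goes in short steps, each a Python script; the robot and the scene stay as the last script left them, time stands still between calls to the robot, and variables do not carry over. Pictures are saved under pics/ and viewed, about 8 in all and at most 12, crops included, and the job is handed in when it is done.

```bash
mkdir -p pics
python3 - <<'E'
from rig import manip
import cv2
for n in("top","side"):
    c=manip.camera(n); cv2.imwrite(f"pics/{n}0.png",c["image"][:,:,::-1]); print(n,c["fx"],c["fy"],c["cx"],c["cy"],c["cam_to_world"].round(4).tolist())
print(manip.get_time(),manip.get_ee_rot(),manip.get_position(),manip.get_width())
E
```

```text
top 520.3004717083529 520.3004717083529 311.73927370424633 229.48211030166593 [[0.0154, -0.9871, 0.1592, 0.4705], [-0.9988, -0.0079, 0.0478, -0.0323], [-0.0459, -0.1597, -0.9861, 0.7298], [0.0, 0.0, 0.0, 1.0]]
side 578.7870006873181 578.7870006873181 321.06912808183233 244.63391191506673 [[-0.9854, -0.1396, 0.0973, 0.5073], [-0.1694, 0.7494, -0.64, 0.4714], [0.0164, -0.6472, -0.7622, 0.6564], [0.0, 0.0, 0.0, 1.0]]
0.1 [ 2.00801021  0.39781863 -2.00853156] [ 0.23733044 -0.57765145  0.23101162] 0.08509939111783911
```

View pics/top0.png

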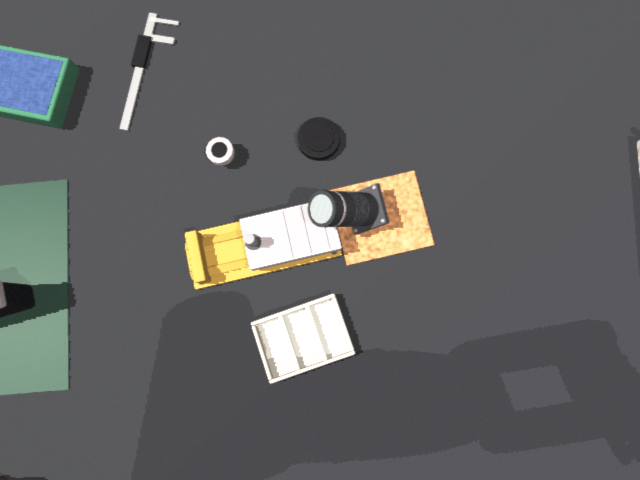

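View pics/side0.png

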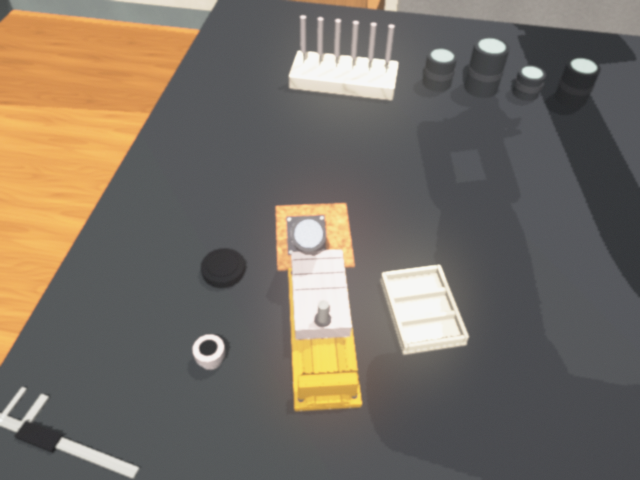

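The top view shows the pad with corners at about (333,187), (417,172), (433,238) and (345,263). The lens rim is near (322,208), the post top near (252,240), and the end stop near (195,257), so slide +x runs roughly along world +y. The side view agrees. The tray, cap and eyepiece are clear of the slide line.

```bash
cat > h.py <<'E'
import numpy as np,cv2
from rig import manip
def ray(c,uv,z):
    T=c["cam_to_world"]; d=T[:3,:3]@np.array([(uv[0]-c["cx"])/c["fx"],(uv[1]-c["cy"])/c["fy"],1]); o=T[:3,3]
    return o+d*(z-o[2])/d[2]
def proj(c,p):
    T=c["cam_to_world"]; q=T[:3,:3].T@(np.asarray(p)-T[:3,3]); return np.array([c["fx"]*q[0]/q[2]+c["cx"],c["fy"]*q[1]/q[2]+c["cy"]])
E
python3 - <<'E'
from h import *
for n in("top","side"):
    c=manip.camera(n); im=c["image"]; hsv=cv2.cvtColor(im,cv2.COLOR_RGB2HSV)
    roi=np.zeros(im.shape[:2],np.uint8)
    if n=="top": roi[150:300,170:450]=1
    else: roi[190:420,260:375]=1
    for nm,lo,hi in(("cork",(5,90,90),(20,255,255)),("brass",(21,150,120),(32,255,255))):
        m=cv2.inRange(hsv,lo,hi)*roi; m=cv2.morphologyEx(m,cv2.MORPH_CLOSE,np.ones((5,5)));m=cv2.morphologyEx(m,cv2.MORPH_OPEN,np.ones((3,3)))
        k=max(cv2.findContours(m,0,2)[0],key=cv2.contourArea); 
        hull=cv2.convexHull(k); ap=cv2.approxPolyDP(hull,5,True)[:,0]
        print(n,nm,cv2.contourArea(k),ap.tolist())
        if nm=="cork":
            for p in ap: print("   ",ray(c,p,.004).round(4))
    x,y,w,h=(170,150,280,150) if n=="top" else (260,190,130,230)
    cv2.imwrite(f"pics/{n}1.png",cv2.resize(im[y:y+h,x:x+w,::-1],None,fx=2.8 if n=="top" else 2.6,fy=2.8 if n=="top" else 2.6,interpolation=2))
E
```

```text
top cork 3817.5 [[414, 171], [432, 239], [353, 264], [254, 275], [336, 188]]
    [ 0.6734 -0.1419  0.004 ]
    [ 0.5756 -0.1653  0.004 ]
    [ 0.5394 -0.0555  0.004 ]
    [0.5224 0.0829 0.004 ]
    [ 0.648  -0.0309  0.004 ]
top brass 25.0 [[239, 231], [236, 238]]
side cork 2306.5 [[346, 204], [354, 266], [291, 276], [277, 269], [275, 206]]
    [ 0.5663 -0.1664  0.004 ]
    [ 0.5373 -0.0455  0.004 ]
    [ 0.6225 -0.0114  0.004 ]
    [ 0.6447 -0.0201  0.004 ]
    [ 0.675  -0.1415  0.004 ]
side brass 2558.0 [[345, 340], [360, 404], [296, 408], [293, 342]]
```

View pics/top1.png

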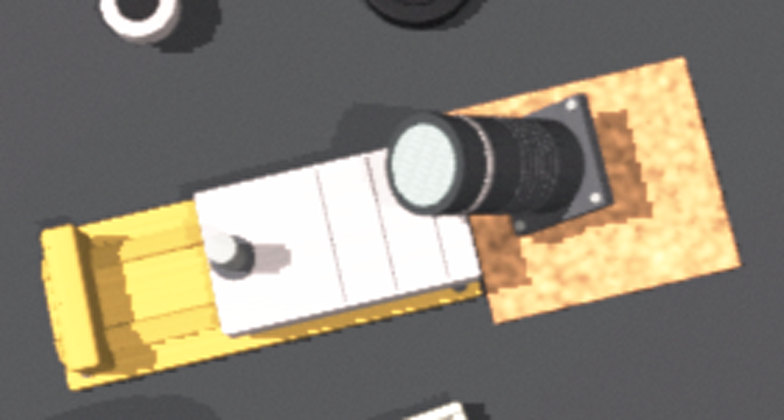

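View pics/side1.png

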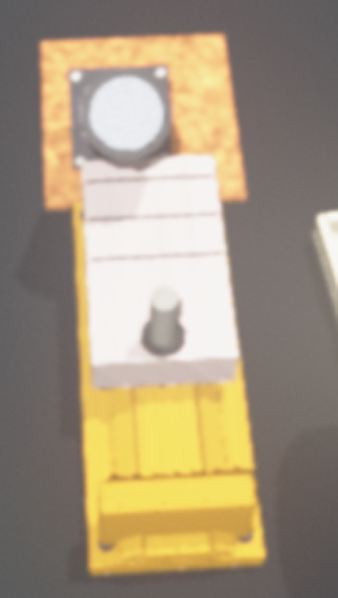

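```bash
cat >> h.py <<'E'
def fit(A,B):
    A=np.array(A);B=np.array(B);a=A-A.mean(0);b=B-B.mean(0)
    t=np.arctan2((a[:,0]*b[:,1]-a[:,1]*b[:,0]).sum(),(a*b).sum()); R=np.array([[np.cos(t),-np.sin(t)],[np.sin(t),np.cos(t)]])
    return t,R,B.mean(0)-R@A.mean(0)
E
python3 - <<'E'
from h import *
ct,cs=manip.camera("top"),manip.camera("side")
T=lambda u,v,z:ray(ct,(170+(u+.5)/2.8-.5,150+(v+.5)/2.8-.5),z)
S=lambda u,v,z:ray(cs,(260+(u+.5)/2.6-.5,190+(v+.5)/2.6-.5),z)
top=[((-213,-55),T(685,58,.004)),((-213,55),T(740,266,.004)),((-88,55),T(495,324,.004)),((40,-35),T(195,193,.0455)),((40,35),T(228,335,.0455)),((-84.7,35),T(480,275,.0455))]
side=[((-213,-55),S(40,40,.004)),((-213,55),S(224,34,.004)),((-88,55),S(247,199,.004)),((-88,-55),S(46,210,.004)),((40,-35),S(95,363,.0455)),((40,35),S(238,357,.0455))]
for L in(top,side,top+side):
    A=[np.array(a)/1e3 for a,_ in L];B=[b[:2] for _,b in L]
    t,R,o=fit(A,B); print(t,o.round(4)); print(((B-(np.array(A)@R.T+o))*1e3).round(1).tolist())
for n,p in(("glassT",T(426,165,.0986)),("glassS",S(126,112,.0986)),("postT",T(222,243,.0795)),("postS",S(165,299,.0795)),("flT1",T(586,94,.040)),("flT2",T(612,205,.040)),("flS1",S(72,70,.045)),("flS2",S(168,67,.045))):
    print(n,p.round(4),(R.T@(p[:2]-o)*1e3).round(1))
E
```

```text
1.8105700140866725 [0.5703 0.0516]
[[-0.0, -0.1], [0.1, 0.5], [-0.5, 0.6], [0.2, 0.0], [0.1, -1.7], [0.2, 0.6]]
1.815353143123853 [0.569  0.0522]
[[1.4, -2.3], [-0.3, -1.2], [-0.6, 1.3], [-0.1, 2.3], [-1.0, -0.8], [0.7, 0.7]]
1.8132654164938948 [0.5696 0.0519]
[[0.1, -0.7], [0.2, 0.2], [-0.0, 0.4], [1.0, -0.4], [0.8, -1.9], [0.6, 0.4], [1.1, -1.8], [-0.5, -1.0], [-1.1, 1.5], [-0.6, 2.7], [-1.8, -0.4], [-0.0, 0.9]]
glassT [ 0.5987 -0.0138  0.0986] [-70.7 -12.4]
glassS [ 0.5983 -0.0138  0.0986] [-70.6 -12.1]
postT [0.5659 0.079  0.0795] [27.2 -2.9]
postS [0.5625 0.0798 0.0795] [28.8  0.2]
flT1 [ 0.6461 -0.0891  0.04  ] [-155.2  -40.4]
flT2 [ 0.5916 -0.1012  0.04  ] [-153.9   15.4]
flS1 [ 0.6422 -0.0855  0.045 ] [-150.8  -37.5]
flS2 [ 0.5902 -0.0976  0.045 ] [-150.    15.9]
```

```bash
cat >> h.py <<'E'
from scipy.spatial.transform import Rotation
t=1.812; X=np.array([np.cos(t),np.sin(t),0]); Y=np.array([-np.sin(t),np.cos(t),0]); O=np.array([.5698,.0518,0])
W=lambda x,y,z:O+X*x/1e3+Y*y/1e3+np.array([0,0,z/1e3])
L=lambda p:np.array([(p-O)@X,(p-O)@Y,p[2]])*1e3
def rv(s):
    x=np.array([0,0,-1.]);y=s*Y; return Rotation.from_matrix(np.c_[x,y,np.cross(x,y)]).as_rotvec()
E
python3 - <<'E'
from h import *
q0=np.array(manip.get_joint_positions()); best=None
for s in(1,-1):
    q=manip.solve_ik(W(-15,-12,240),rv(s)); print(s,q)
    if q is not None and (best is None or np.abs(q-q0).max()<best[0]): best=(np.abs(q-q0).max(),s)
s=best[1]; open("s.txt","w").write(str(s)); r=rv(s)
manip.command_gripper(0.0,20)
manip.move_to(W(-15,-12,240),r)
manip.servo_line(W(-15,-12,95),r,rate=.12)
print(manip.get_time(),L(np.array(manip.get_position())),manip.get_contact_force(),manip.get_width())
ims=[]
for n,(x,y) in(("top",(220,130)),("side",(240,160))):
    im=manip.camera(n)["image"][:,:,::-1]; ims.append(cv2.resize(im[y:y+180,x:x+150],None,fx=2.6,fy=2.6,interpolation=2))
cv2.imwrite("pics/a.png",np.hstack(ims))
E
```

```text
1 None
-1 [ 4.81425483e-02  3.57410703e-01  1.71037477e+00 -4.44089210e-16
  1.07380719e+00 -1.93061125e-01]
4.9417 [-15.09411436 -12.59194957  95.75429455] [-0.5723551   0.21057283 -0.45169552] 0.00022575027307079765
```

View pics/a.png

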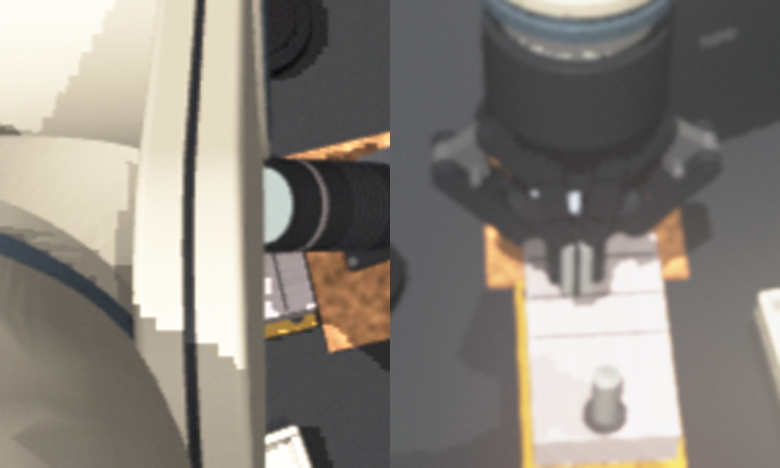

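The fingers are shut and centred above the stage, between the lens and the post, with the tips at side-view pixel (313,272). Next is the push on the rim.

Run:
```python
from h import *
r=rv(int(open("s.txt").read())); cs=manip.camera("side")
for z in(60,66,73): print(z,proj(cs,W(-8,-12,z)).round(1))
f0=np.array(manip.get_contact_force())
manip.servo_line(W(-32,-12,95),r,rate=.05)
free=0;hit=0
for x in range(-35,-76,-2):
    # follow arc of rim gently upward
    z=95+max(0,(-42-x))*0.35
    manip.servo_line(W(x,-12,z),r,rate=.02)
    f=np.array(manip.get_contact_force())-f0; fx=f@X
    print(x,round(z,1),"fx %.2f fy %.2f fz %.2f"%(fx,f@Y,f[2]))
    if abs(fx)>15: print("stop");break
    
print(manip.get_time(),L(np.array(manip.get_position())))
```

```text
60 [311.  289.8]
66 [311. 287.]
73 [311.  283.7]
-35 95.0 fx 0.27 fy 0.36 fz 0.10
-37 95.0 fx 0.09 fy -0.82 fz -0.56
-39 95.0 fx 0.17 fy -0.15 fz 0.48
-41 95.0 fx 0.58 fy -0.99 fz -0.20
-43 95.3 fx 0.18 fy 0.51 fz 0.29
-45 96.0 fx 0.61 fy -0.33 fz 0.08
-47 96.8 fx 0.94 fy 0.04 fz -0.75
-49 97.5 fx 1.66 fy -0.18 fz 0.25
-51 98.2 fx -0.79 fy -0.53 fz 0.08
-53 98.8 fx 0.49 fy -1.60 fz 0.72
-55 99.5 fx 0.08 fy -0.02 fz 0.33
-57 100.2 fx 0.00 fy -1.05 fz -0.07
-59 101.0 fx 0.65 fy 0.24 fz 0.13
-61 101.7 fx 1.08 fy -0.36 fz 0.46
-63 102.3 fx 0.53 fy -1.13 fz -0.19
-65 103.0 fx 0.58 fy -1.08 fz 0.06
-67 103.8 fx 0.64 fy -0.42 fz -0.21
-69 104.5 fx 1.06 fy -0.95 fz 0.47
-71 105.2 fx 1.00 fy -0.24 fz 0.75
-73 105.8 fx 1.30 fy 0.13 fz -0.54
-75 106.5 fx 0.39 fy 0.49 fz -0.16
11.0167 [-75.16092057 -12.04606763 106.61615392]
```

Run:
```python
from h import *
ims=[]
for n,(x,y) in(("top",(290,140)),("side",(240,160))):
    im=manip.camera(n)["image"][:,:,::-1]; ims.append(cv2.resize(im[y:y+150,x:x+150],None,fx=2.6,fy=2.6,interpolation=2))
cv2.imwrite("pics/b.png",np.hstack(ims))
```

```text
(no output)
```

View pics/b.png

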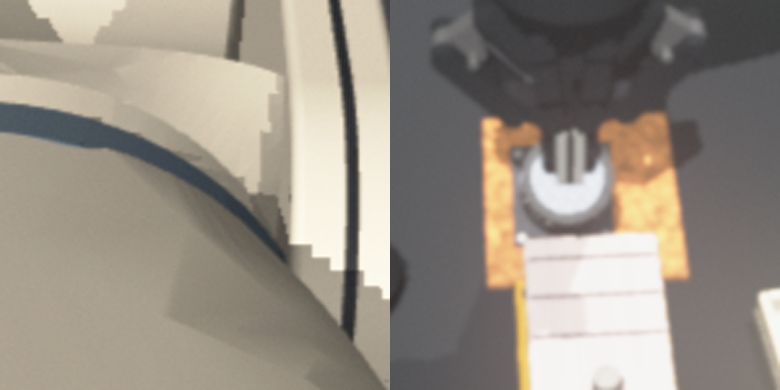

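Run:
```python
from h import *
cs=manip.camera("side"); c=lambda p:(np.array(proj(cs,p))-[240,160])*2.6+[390,0]
print("upright glass",c(W(-141,-12,104)),"lean",c(W(-70,-12,98.6)))
print("flange upright",[c(W(a,b,12)).round() for a in(-169,-113) for b in(-40,16)])
print("tips",[(z,c(W(-65,-12,z)).round()) for z in (72,84,106)])
```

```text
upright glass [559.55466713  81.32337004] lean [567.24621924 189.89438768]
flange upright [array([509., 163.]), array([606., 159.]), array([513., 237.]), array([613., 233.])]
tips [(72, array([568., 232.])), (84, array([568., 217.])), (106, array([568., 188.]))]
```

The lens is still leaning, at about 34–40°. In the side view its glass is at about (309,230) with the fingertips in front of it. The shut tips are only about 10 mm ahead of the TCP, so they passed over the rim and touched the glass. I'll back off slowly and push again lower.

Run:
```python
from h import *
r=rv(int(open("s.txt").read()))
manip.servo_line(W(-42,-12,95),r,rate=.03)
manip.servo_line(W(-26,-12,95),r,rate=.05)
manip.servo_line(W(-26,-12,79),r,rate=.06)
ims=[];g=lambda:ims.append(cv2.resize(manip.camera("side")["image"][170:300,250:370,::-1],None,fx=2,fy=2,interpolation=2))
g()
for i,(x,z) in enumerate(((-45,79),(-58,83),(-70,88),(-82,90))):
    manip.servo_line(W(x,-12,z),r,rate=.025); print(x,np.array(manip.get_contact_force())@X)
    if i in(1,3): g()
cv2.imwrite("pics/c.png",np.hstack(ims)); print(manip.get_time(),L(np.array(manip.get_position())))
```

```text
-45 0.7423133031590875
-58 0.38550220615135683
-70 0.34973887948092713
-82 -0.357653313984535
16.4167 [-82.03261348 -11.9538456   89.99548483]
```

View pics/c.png

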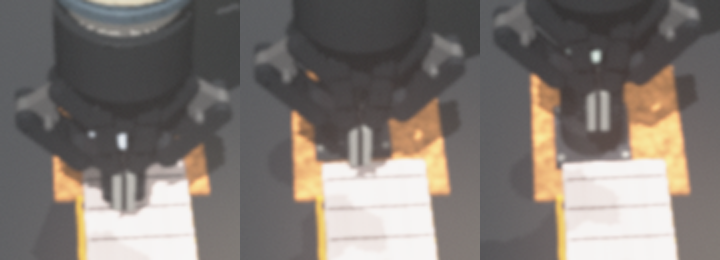

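Run:
```python
from h import *
r=rv(int(open("s.txt").read()))
manip.servo_line(W(-2,-1,90),r,rate=.1)
manip.servo_line(W(-2,-1,72),r,rate=.06)
ims=[]
for n,(x,y) in(("top",(290,140)),("side",(240,160))):
    c=manip.camera(n); im=c["image"][:,:,::-1]; ims.append(cv2.resize(im[y:y+180,x:x+150],None,fx=2.6,fy=2.6,interpolation=2))
    q=lambda p:((proj(c,p)-[x,y])*2.6).round()
    print(n,"glass",q(W(-141,-12,104)),"flange",[q(W(a,b,12)) for a in(-169,-113) for b in(-40,16)])
cv2.imwrite("pics/d.png",np.hstack(ims)); print(manip.get_time(),manip.get_contact_force(),L(np.array(manip.get_position())))
```

```text
top glass [228. 143.] flange [array([252., 120.]), array([278., 219.]), array([152., 144.]), array([176., 243.])]
side glass [170.  81.] flange [array([119., 163.]), array([216., 159.]), array([123., 237.]), array([223., 233.])]
17.925 [-0.10502836 -0.50552717 -0.05056595] [-2.10277889 -1.05624137 71.91370557]
```

View pics/d.png

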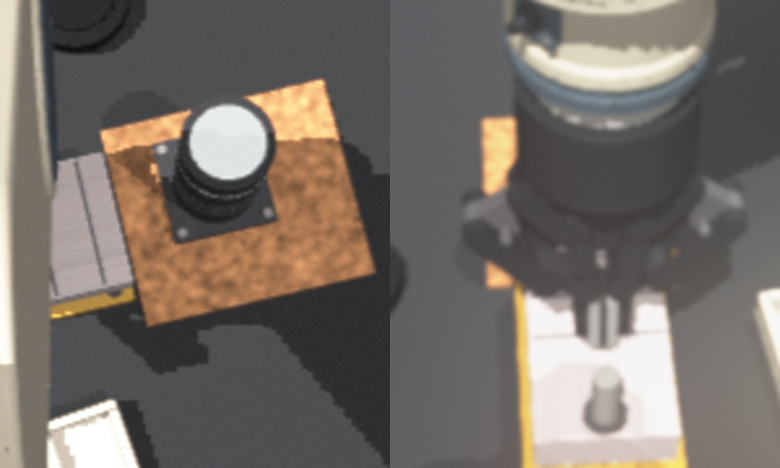

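The lens stands upright with its glass at (228,143) in the crop, exactly where I predicted, and its flange is wholly on the cork. The fingers are behind the post and clear of it. Next I push the stage home.

Run:
```python
from h import *
r=rv(int(open("s.txt").read()))
f0=np.mean([manip.get_contact_force() for _ in range(3)],0)
def F(): return -(np.array(manip.get_contact_force())-f0)@X
for x in (8,16,24,34,44,54,62):
    manip.servo_line(W(x,-1,72),r,rate=.04); print(x,round(F(),2))
x=62
while x<90:
    x+=1; manip.servo_line(W(x,-1,72),r,rate=.02); f=F(); p=L(np.array(manip.get_position())); print(x,round(f,2),p.round(1))
    if f>14: break
manip.hold(.3); print("hold",F(),L(np.array(manip.get_position())))
manip.servo_line(W(x-30,-1,72),r,rate=.1)
manip.servo_line(W(x-30,-1,200),r,rate=.2)
manip.move_to(W(-60,-260,260),r) if manip.solve_ik(W(-60,-260,260),r) is not None else print("noik")
print(manip.get_time())
q=np.array(manip.get_joint_positions());print(q)
ct=manip.camera("top");cs=manip.camera("side")
cv2.imwrite("pics/e.png",np.hstack([cv2.resize(ct["image"][80:400,150:450,::-1],None,fx=1.3,fy=1.3,interpolation=2),cv2.resize(cs["image"][180:420,170:470-0,::-1],(390,416),interpolation=2)]))
```

```text
8 -0.42
16 0.06
24 -1.32
34 -0.39
44 -0.74
54 0.29
62 -0.68
63 -0.21 [63. -1. 72.]
64 1.6 [63.9 -1.  72. ]
65 1.79 [65. -1. 72.]
66 2.16 [66. -1. 72.]
67 1.37 [67.1 -1.  72. ]
68 1.55 [68.1 -1.  72. ]
69 1.4 [69.1 -1.  72. ]
70 0.8 [70.1 -1.  72. ]
71 4.4 [70.6 -1.  72. ]
72 9.29 [70.8 -1.  72. ]
73 13.69 [71. -1. 72.]
74 19.4 [71.2 -1.  72. ]
hold 19.694723829004985 [71.19060987 -1.02028356 72.03651799]
26.2167
[ 5.25145350e-02  7.35405873e-01  1.03252490e+00  1.82518783e-04
  1.37638266e+00 -1.88860666e-01]
```

View pics/e.png

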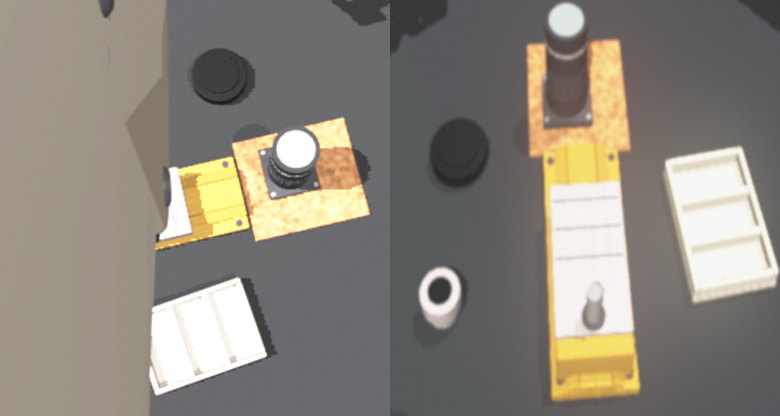

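```bash
python3 -c "
from rig import manip
print(manip.get_time(),manip.get_contact_force(),manip.sign_off())"
```

```text
the job is handed in; nothing more can be done
26.3167 [ 0.42090406 -0.55622675 -0.35824117] None
```

The lens stands upright on its flange, wholly on the cork pad, and the stage is home against the end stop. I handed the job in at 26.3 s, with the arm clear of everything.

- **Lens:** I pushed it up by its front rim with the shut fingertips, without gripping it. The first pass was too high because the tips reach less far than I assumed. They slid over the rim and lightly touched the glass (under 2 N), so I backed off slowly and pushed again lower. The top camera then showed the glass centre where a standing lens should be.
- **Stage:** I pushed the post about 60 mm. It stopped hard at TCP x ≈ 71 mm in the slide frame, where I expected 70 mm for full travel. Force then rose to 19 N, well above the 2.5 N of sliding friction, and the last side view shows the stage touching the end stop.
- **Bystanders:** The cap and eyepiece look undisturbed in the last pictures, and so does the tray. I checked this by eye and did not measure their positions again. The arm hid the eyepiece in the last top view, so for that one I relied on the side view.

Force readings during the lens push were within sensor noise (about 1 N), so I confirmed that step from the pictures alone.

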